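# Swap three reagent bottles round so that their caps come level

## Robot

A 6-joint arm with a two-finger parallel gripper is mounted at the origin on a cart in front of the work surface, level with it; the furniture and walls round the work are solid. World frame = base frame: x ahead of the robot, y to its left, z up, the work surface at z = 0. Lengths are in mm, angles in rad, forces in N, time in s.
With the tool pointing down it reaches from about 300 to 1000 mm from the base axis. Payload 5.1 kg.
Tool frame: the origin (TCP) lies on the centre line of the jaws, within the pads' length; the fingertips stand r.tips_ahead ahead of it and the grasp point (between the pads) lies 2 mm behind it (r.tips_ahead is the distance from the TCP to the fingertips, in mm); z points along the fingers, y is the line along which they close (so a half turn about z gives the same grasp; the last joint's range is limited). The gripper opens to 95 mm and grips with 3 to 60 N. Pads are 20 mm wide; open, the fingers measure 119 mm over their backs; the gripper's body (75 mm by 180 mm) begins 59 mm behind the grasp point.
Start: joints at [-1.273, 0.124, 1.65, -0, 1.367, -0.083], TCP at [241.548, -603.439, 200.556] pointing down, gripper open.
Joint ranges: [-2.61, 2.61], [-1.02, 2.33], [0.03, 2.71], [-1.35, 4.49], [0.32, 2.68], [-2.91, 2.91]. Speed limits (rad/s): [2.57, 2.57, 3.14, 3.14, 3.14, 3.14].

## Interface

Orientations are given as a unit quaternion [w, x, y, z].
In Python, from station import r gives the robot as it stands. Calls block until the motion is done:
- r.move_pose(position, orientation): joint-space move of the TCP to a pose.
- r.line_to(position, feed=150, rotation=None): straight line of the TCP; rotation=None keeps the orientation; feed is the mean speed in mm/s.
- r.goto_joints(angles): joint-space move.
- r.gripper_to(opening, squeeze=None): opening from 0.0 (shut) to 1.0 (fully open); squeeze is the grip in N (None keeps the last); returns when the fingers have stopped.
- r.hold(seconds).
- r.solve_ik(position, orientation): joint angles nearest the present ones, or None.
- r.get_image(name): name is "scene" or "top"; returns a dict with "color" (420x560x3 uint8, blue, green, red), "camera_matrix" (3x3 intrinsics, pixels), "k1" (the pictures are not rectified: a ray, as slopes to the right and down, at radius r is drawn at 1 + k1 r^2 times it, then the intrinsics apply), "world_from_camera" (4x4, takes a point from camera to world coordinates). Camera axes: x right, y down, z forward; pixel columns grow to the right and rows downward; lengths in mm; the calibration is good to about 2 mm. A picture is of the moment at which its call begins. There is no depth.
A pose or a line that the arm cannot do raises r.Unreachable and nothing moves.
- r.hand_in(): hands the job in; it is judged then, once.
Readings, each from a call of its own:
- r.read_time(): time.
- r.read_joint_positions(): joint angles.
- r.read_dq(): joint speeds.
- r.read_tau(): joint torques, N m.
- r.read_tool_pos(): TCP position.
- r.read_ee_rot(): TCP orientation.
- r.read_wrist_force(): force on the tool from outside, world axes, zero at the start.
- r.read_wrist_torque(): the same for the moment, N m.
- r.read_opening(): opening from 0.0 (shut) to 1.0 (fully open).
- r.read_grasp_force(): force on a finger pad.
Only numpy, scipy, OpenCV 4.12 (cv2) and the standard library are available. Lean on these libraries where they do the work, as an engineer would, in place of code of your own. Each camera call takes 0.05 s, during which the arm holds its last target. There are 200 camera calls.

## Task

The three reagent bottles have been put back on the wrong stands. Swap them round so that the tallest bottle stands on the lowest stand, the middle-sized bottle on the middle stand and the shortest bottle on the highest stand, each upright and centred on its stand, so that all three caps are level. The empty rubber mat is free for parking a bottle on the way. Never tip a bottle over, and leave the timer and the objective can where they are.

Things in the scene. Friction and masses are not known exactly. Their poses are not given: they have to be found in the camera images.
- bottle_oil: The tallest bottle: brown glass with a black cap, 95 mm high in all, body 46 mm across up to about 70 mm with the shoulder ending at 80 mm, cap 30 mm across above that. Its origin is the centre of its underside, z up along the bottle; it is round, loose and stands upright at the start on one of the stands. Grip it round the body. About 0.12 kg.
- bottle_medium: The middle-sized bottle: pink with a white cap, 87 mm high in all, body 42 mm across up to about 64 mm with the shoulder ending at 74 mm, cap 28 mm across above that. Its origin is the centre of its underside, z up along the bottle; it is round, loose and stands upright at the start on one of the stands. Grip it round the body. About 0.09 kg.
- bottle_buffer: The shortest bottle: white with a blue cap, 65 mm high in all, body 34 mm across up to about 47 mm with the shoulder ending at 55 mm, cap 24 mm across above that. Its origin is the centre of its underside, z up along the bottle; it is round, loose and stands upright at the start on one of the stands. Grip it round the body. About 0.05 kg.
- stand_low: Round flat-topped aluminium disc with a flush dark rubber pad on top, fixed to the bench. Origin: centre of its underside on the bench, z up; the lowest and widest stand: 66 mm across, its top 18 mm above its origin.
- stand_mid: Round flat-topped aluminium disc with a flush dark rubber pad on top, fixed to the bench. Origin: centre of its underside on the bench, z up; the middle stand: 58 mm across, its top 26 mm above its origin.
- stand_high: Round flat-topped aluminium disc with a flush dark rubber pad on top, fixed to the bench. Origin: centre of its underside on the bench, z up; the highest and narrowest stand: 50 mm across, its top 48 mm above its origin.
- spare_mat: The free spot: a plain black rubber mat without a stand, round, 60 mm across and 8 mm thick, fixed on the bench, empty at the start. Origin: centre of its underside, z up.
- timer: A bystander, to be left alone. Loose on the bench; origin: centre of its underside. White bench timer lying on its back, 70 x 66 x 19 mm.
- objective_can: A bystander, to be left alone. Loose on the bench; origin: centre of its underside. Round can with a cream upper part and a black foot, 40 mm across, 61 mm high.
- manipulator (a point): Fixed obstacle: middle of the black micromanipulator hanging beside the work. It fills about 90 mm in x and 80 mm in y either side, 40 to 400 mm above the bench; pass it on its -y side, where the stands are. The microscope's eyepieces (up to 0.55 m high) overhang at the left, an incubator stands close behind the robot: from the left, swing in high over them.

How it is judged (in metres and radians):
At the end, for the whole second after the job is handed in: Tallest bottle on the lowest stand, middle on the middle, shortest on the highest: each resting on the stand top (height within 3 mm), upright within 0.15 rad, within 12 mm of the stand axis, at rest; timer and objective can within 20 mm of their starts (horizontal distance between bottle_oil and stand_low below 0.012 m and z of bottle_oil in the frame of stand_low between 0.015 and 0.021 m and angle between each of bottle_oil, bottle_medium, bottle_buffer's own z axis and vertical below 0.15 rad and linear speed of each of bottle_oil, bottle_medium, bottle_buffer below 0.02 m/s and horizontal distance between bottle_medium and stand_mid below 0.012 m and z of bottle_medium in the frame of stand_mid between 0.023 and 0.029 m and horizontal distance between bottle_buffer and stand_high below 0.012 m and z of bottle_buffer in the frame of stand_high between 0.045 and 0.051 m and distance of each of timer, objective_can from where it was at the start of the episode below 0.02 m); the robot touches nothing.
It fails at once if a bottle is tipped over (more than 0.6 rad) (angle between any of bottle_oil, bottle_medium, bottle_buffer's own z axis and vertical above 0.6 rad).
It fails at once if the timer or the objective can is pushed more than 20 mm (distance of any of timer, objective_can from where it was at the start of the episode above 0.02 m).
It also fails if it takes over 115 s, if anything falls off the work surface, if the arm or the gripper's body presses on something with over 40 N, if the wrist force passes 120 N, or if a joint passes its speed limit or range.

## Working session

There is one attempt and no reset: what is moved stays moved. The work goes in short steps, each a Python script; the robot and the scene stay as the last script left them, time stands still between calls to the robot, and variables do not carry over. Pictures are saved under pics/ and viewed, at most 14 in all, crops included, and the job is handed in when it is done.

```bash
mkdir -p pics
python3 - <<'E'
from station import r
import cv2
for n in("scene","top"):
    d=r.get_image(n);cv2.imwrite(f"pics/{n}0.png",d["color"]);print(n,d["camera_matrix"],d["k1"],d["world_from_camera"].round(3))
print(r.read_time(),r.tips_ahead,r.read_ee_rot())
E
```

```text
scene [[469.48844465   0.         281.60003065]
 [  0.         469.48844465 206.58585493]
 [  0.           0.           1.        ]] -0.1389682294413671 [[-7.69000e-01 -4.97000e-01  4.01000e-01  2.18981e+02]
 [-6.39000e-01  5.95000e-01 -4.88000e-01  2.37624e+02]
 [ 4.00000e-03 -6.32000e-01 -7.75000e-01  8.16696e+02]
 [ 0.00000e+00  0.00000e+00  0.00000e+00  1.00000e+00]]
top [[425.23530137   0.         276.66700757]
 [  0.         425.23530137 202.79554761]
 [  0.           0.           1.        ]] -0.13182598726325603 [[-1.600000e-02 -9.930000e-01  1.200000e-01  4.488050e+02]
 [-1.000000e+00  1.900000e-02  2.200000e-02 -1.635960e+02]
 [-2.400000e-02 -1.190000e-01 -9.930000e-01  1.002376e+03]
 [ 0.000000e+00  0.000000e+00  0.000000e+00  1.000000e+00]]
0.1 17.0 [-9.33908201e-04  9.81923843e-01  1.89274095e-01 -1.09850674e-04]
```

View pics/scene0.png

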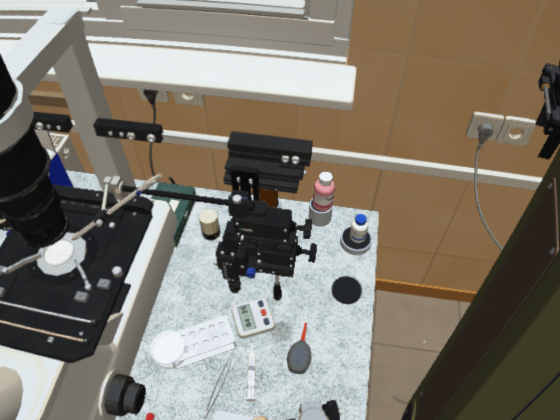

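View pics/top0.png

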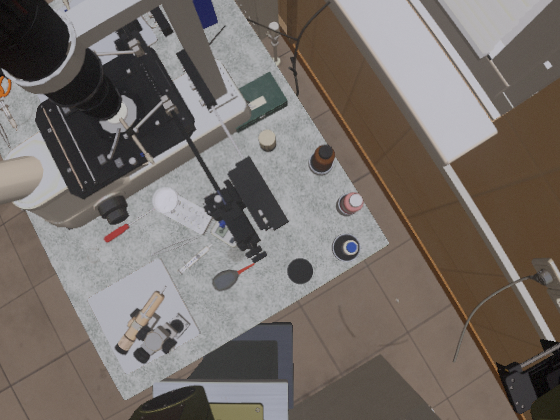

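```bash
cat > h.py <<'E'
import numpy as np,cv2
from station import r
def norm(d,uv):
    k=d["k1"];K=d["camera_matrix"]
    return cv2.undistortPoints(np.float64(uv).reshape(-1,1,2),K,np.array([k,0,0,0,0.])).reshape(-1,2)
def cast(d,uv,z):
    n=norm(d,uv);T=d["world_from_camera"]
    v=np.c_[n,np.ones(len(n))]@T[:3,:3].T;o=T[:3,3]
    return o+v*((z-o[2])/v[:,2])[:,None]
def proj(d,P):
    T=np.linalg.inv(d["world_from_camera"])
    return cv2.projectPoints(np.float64(P).reshape(-1,1,3),cv2.Rodrigues(T[:3,:3])[0],T[:3,3],d["camera_matrix"],np.array([d["k1"],0,0,0,0.]))[0].reshape(-1,2)
E
python3 - <<'E'
from h import *
a=r.get_image("top");b=r.get_image("scene")
c=cv2.resize(a["color"][130:290,270:400],None,fx=4.5,fy=4.5,interpolation=cv2.INTER_CUBIC)[:720]
c=cv2.resize(a["color"][135:295,280:400],None,fx=3.7,fy=3.7,interpolation=cv2.INTER_CUBIC)
e=cv2.resize(b["color"][165:310,300:390],None,fx=3.7,fy=3.7,interpolation=cv2.INTER_CUBIC)
o=np.zeros((600,800,3),np.uint8);o[:c.shape[0],:c.shape[1]]=c;o[:e.shape[0],450:450+e.shape[1]]=e
cv2.imwrite("pics/c1.png",o)
print(cast(a,[(300,271)],8),cast(b,[(347,290)],8))
print(cast(a,[(326,152)],121),cast(a,[(355,201)],135),cast(a,[(350,247)],83))
print(cast(b,[(325,178)],135),cast(b,[(361,219)],83))
print("can",cast(a,[(268,139)],61))
E
```

```text
[[ 408.44866178 -193.11781789    8.        ]] [[ 404.93173442 -191.52273816    8.        ]]
[[ 661.49789363 -250.43439014  121.        ]] [[ 553.99726119 -305.53874773  135.        ]] [[ 460.71685529 -299.69092758   83.        ]]
[[ 552.35874413 -302.41993098  135.        ]] [[ 457.4276988  -300.67349659   83.        ]]
can [[ 709.04445177 -125.33354544   61.        ]]
```

View pics/c1.png

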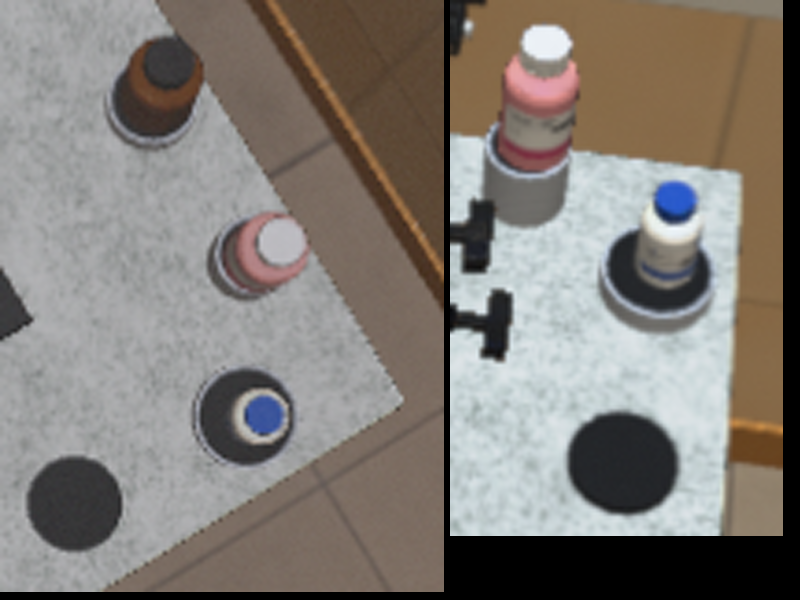

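```bash
cat >> h.py <<'E'
def tri(a,ua,b,ub):
    A=[];y=[]
    for d,u in((a,ua),(b,ub)):
        o=d["world_from_camera"][:3,3];v=cast(d,[u],0)[0]-o;v/=np.linalg.norm(v);P=np.eye(3)-np.outer(v,v);A.append(P);y.append(P@o)
    return np.linalg.lstsq(np.vstack(A),np.hstack(y),rcond=None)[0]
E
python3 - <<'E'
from h import *
a=r.get_image("top");b=r.get_image("scene")
print("knob",tri(a,(265,258),b,(313,252)))
for z in(60,220,400):
  print(z,cast(a,[(245,160),(287,222),(205,205),(240,215),(262,260)],z).round(0)[:,:2].tolist())
  print(z,"scene",cast(b,[(230,140),(308,145),(315,250),(220,270),(262,240)],z).round(0)[:,:2].tolist())
print("stands low",cast(a,[(346.2,247.7)],18),cast(b,[(656/3.7-450/3.7+300,275/3.7+165)],18))
print("high rim left/bottom",cast(a,[(280+209/3.7,135+255/3.7),(280+245/3.7,135+298/3.7)],48))
print("mid rim left,bottom,right",cast(a,[(280+107/3.7,135+103/3.7),(280+150/3.7,135+146/3.7),(280+196/3.7,135+115/3.7)],26))
for z in(0,):print("timer",cast(b,[(252,317)],19))
# colour caps
for n,d in(("top",a),("scene",b)):
  h=cv2.cvtColor(d["color"],cv2.COLOR_BGR2HSV);x0,x1,y0,y1=(330,370,225,265) if n=="top" else (340,385,200,240)
  m=np.zeros(h.shape[:2],np.uint8);m[y0:y1,x0:x1]=cv2.inRange(h,(100,120,60),(130,255,255))[y0:y1,x0:x1]
  M=cv2.moments(m,True);c=(M["m10"]/M["m00"],M["m01"]/M["m00"]);print(n,"blue",c,M["m00"],cast(d,[c],80))
  x0,x1,y0,y1=(280,320,252,292) if n=="top" else (328,366,272,308)
  m=np.zeros(h.shape[:2],np.uint8);m[y0:y1,x0:x1]=cv2.inRange(h,(0,0,0),(180,255,80))[y0:y1,x0:x1]
  M=cv2.moments(m,True);c=(M["m10"]/M["m00"],M["m01"]/M["m00"]);print(n,"mat",c,M["m00"],cast(d,[c],8))
E
```

```text
knob [ 443.70066825 -120.19591711  186.59621358]
60 [[661.0, -72.0], [519.0, -165.0], [560.0, 19.0], [536.0, -60.0], [436.0, -108.0]]
60 scene [[833.0, -317.0], [682.0, -421.0], [491.0, -197.0], [601.0, -46.0], [586.0, -149.0]]
220 [[625.0, -88.0], [507.0, -165.0], [541.0, -12.0], [522.0, -78.0], [438.0, -118.0]]
220 scene [[704.0, -199.0], [584.0, -282.0], [434.0, -105.0], [520.0, 14.0], [508.0, -67.0]]
400 [[585.0, -105.0], [494.0, -164.0], [520.0, -47.0], [505.0, -98.0], [441.0, -128.0]]
400 scene [[557.0, -68.0], [474.0, -125.0], [369.0, -2.0], [429.0, 81.0], [421.0, 25.0]]
stands low [[ 460.13423333 -300.46906156   18.        ]] [[ 457.29238026 -296.36808636   18.        ]]
high rim left/bottom [[ 558.69507447 -277.55555481   48.        ]
 [ 531.93577968 -298.67773289   48.        ]]
mid rim left,bottom,right [[ 659.17944074 -218.95766675   26.        ]
 [ 631.02923429 -245.31220175   26.        ]
 [ 650.40099111 -275.00459167   26.        ]]
timer [[505.242895   -26.37335871  19.        ]]
top blue (350.8243243243243, 246.8108108108108) 74.0 [[ 461.12563599 -301.93642302   80.        ]]
top mat (299.7991886409736, 270.8052738336714) 493.0 [[ 408.90552748 -192.66172278    8.        ]]
scene blue (360.2197802197802, 218.87912087912088) 91.0 [[ 459.77636695 -302.12627466   80.        ]]
scene mat (346.2123176661264, 289.82820097244735) 617.0 [[ 406.34807896 -190.85434427    8.        ]]
```

```bash
cat >> h.py <<'E'
from scipy.spatial.transform import Rotation as Rn
def quat(c,s=1):
    y=np.array([*c,0.]);y*=s/np.linalg.norm(y);z=np.array([0,0,-1.]);x=np.cross(y,z)
    return np.roll(Rn.from_matrix(np.c_[x,y,z]).as_quat(),1)
MID=(.34,.94);ROW=(0,1);MAT=(1,-1)
E
python3 - <<'E'
from h import *
from scipy.optimize import least_squares
rows=[]
for p in[(300,-560,150),(400,-400,300),(600,-300,100),(700,-300,250),(300,-400,60),(600,-500,60)]:
    q=r.solve_ik(p,quat((.371,-.928)));
    if q is not None: rows.append((np.hypot(p[0],p[1]),p[2],q[1],q[2],np.arctan2(p[1],p[0])-q[0]))
R=np.array(rows);print(R.round(3))
f=lambda v:np.r_[v[0]+v[1]*np.sin(R[:,2])+v[2]*np.sin(R[:,2]+R[:,3])-R[:,0],v[3]+v[1]*np.cos(R[:,2])+v[2]*np.cos(R[:,2]+R[:,3])-R[:,1]]
s=least_squares(f,[0,400,400,0]);print(s.x,abs(s.fun).max())
for n,p,c in[("mid",(661,-249,70),MID),("high",(555,-303,90),ROW),("low",(460,-301,50),ROW),("mat",(400,-199,50),MAT)]:
  for sg in(1,-1):
    print(n,sg,[None if q is None else np.round(q,2).tolist() for z in(0,180) for q in[r.solve_ik((p[0],p[1],p[2]+z),quat(c,sg))]])
E
```

```text
[[ 6.35295e+02  1.50000e+02  1.28000e-01  1.73300e+00  8.40000e-02]
 [ 5.65685e+02  3.00000e+02 -1.06000e-01  1.71600e+00  9.50000e-02]
 [ 6.70820e+02  1.00000e+02  2.45000e-01  1.68600e+00  8.00000e-02]
 [ 7.61577e+02  2.50000e+02  3.43000e-01  1.31000e+00  7.00000e-02]
 [ 5.00000e+02  6.00000e+01 -7.70000e-02  2.10300e+00  1.07000e-01]
 [ 7.81025e+02  6.00000e+01  5.05000e-01  1.42000e+00  6.90000e-02]]
[  -7.8810398   447.8727031   613.06000053 -119.18297118] 8.297922853063938
mid 1 [[-0.44, 0.35, 1.62, -0.0, 1.18, -1.66], [-0.44, 0.22, 1.46, -0.0, 1.46, -1.66]]
mid -1 [[-0.44, 0.35, 1.62, -0.0, 1.18, 1.48], [-0.44, 0.22, 1.46, -0.0, 1.46, 1.48]]
high 1 [[-0.58, 0.18, 1.79, -0.0, 1.18, -2.16], [-0.58, 0.05, 1.61, -0.0, 1.48, -2.16]]
high -1 [[-0.58, 0.18, 1.79, -0.0, 1.18, 0.99], [-0.58, 0.05, 1.61, -0.0, 1.48, 0.99]]
low 1 [[-0.68, 0.05, 2.0, -0.0, 1.09, -2.25], [-0.68, -0.12, 1.84, -0.0, 1.42, -2.25]]
low -1 [[-0.68, 0.05, 2.0, -0.0, 1.09, 0.89], [-0.68, -0.12, 1.84, -0.0, 1.42, 0.89]]
mat 1 [[-0.58, -0.19, 2.22, -0.0, 1.11, 0.2], [-0.58, -0.36, 2.05, -0.0, 1.46, 0.2]]
mat -1 [None, None]
```

```bash
cat >> h.py <<'E'
def pick(xy,top,g,c,s,op,clear=200,sq=18):
    """xy bottle, top: support height, g: grasp height on the bottle"""
    q=quat(c,s); z=top+g-2
    r.gripper_to(op); r.move_pose([*xy,z+clear],q); r.line_to([*xy,z+60],200); r.line_to([*xy,z],60)
    print("F down",np.round(r.read_wrist_force(),1)); r.gripper_to(0.0,sq)
    print("grip",r.read_opening(),r.read_grasp_force()); r.line_to([*xy,z+clear],150)
    print("lift",r.read_opening(),r.read_grasp_force(),np.round(r.read_wrist_force(),1),r.read_time())
def place(xy,top,g,c,s,op,clear=200):
    q=quat(c,s); z=top+g-2
    r.move_pose([*xy,z+clear],q); r.line_to([*xy,z+20],150); r.line_to([*xy,z+1],30)
    print("F placed",np.round(r.read_wrist_force(),1)); r.gripper_to(op); r.hold(.2)
    print("released",r.read_opening()); r.line_to([*xy,z+40],80); r.line_to([*xy,z+clear],200); print(r.read_time())
def snap(n):
    o=[]
    for k in("top","scene"):
        d=r.get_image(k);o.append(d["color"])
    c=cv2.resize(o[0][125:295,270:400],None,fx=3.5,fy=3.5);e=cv2.resize(o[1][150:310,290:400],None,fx=3.5,fy=3.5)
    w=np.zeros((600,860,3),np.uint8);w[:c.shape[0],:c.shape[1]]=c[:600];w[:e.shape[0],460:460+e.shape[1]]=e;cv2.imwrite(f"pics/{n}.png",w[:,:850][:, :800] if 0 else cv2.resize(w,(800,558)))
E
python3 - <<'E'
from h import *
pick((661,-249.5),26,45,MID,-1,.75)
r.goto_joints(r.solve_ik((480,-330,269),quat(ROW,-1)))
snap("oil_up")
E
```

```text
F down [ 1.  -0.1  0.2]
grip 0.4628495004937151 18.003427645890042
lift 0.46323280246149035 17.997011751285754 [-0.4 -0.1 -1.2] 6.9833
```

View pics/oil_up.png

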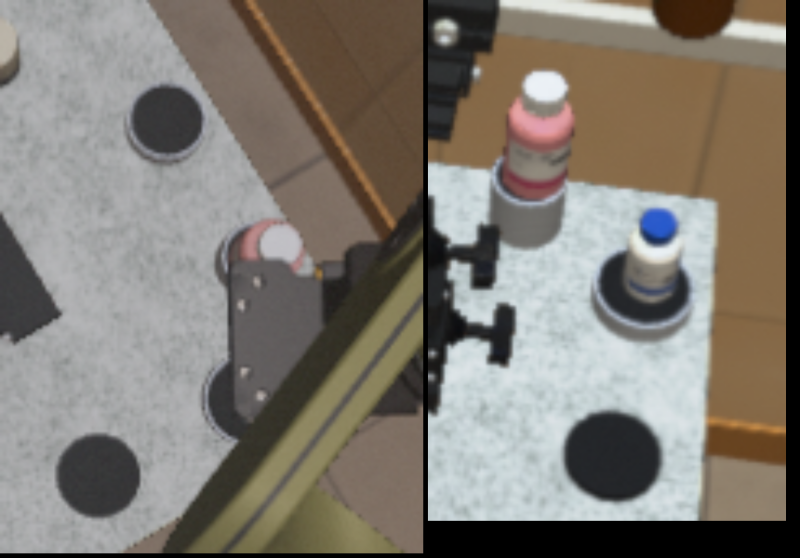

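The oil bottle is held (brown bottom at the top of the scene crop). In the top crop, the mid stand's pad is bare at (166,120) and the mat is empty at (98,475). Next I measure the pad, then park the oil bottle.

```bash
cat >> h.py <<'E'
def pad(d,xy,z,win=24,thr=85):
    u=proj(d,[[*xy,z]])[0].round().astype(int);g=cv2.cvtColor(d["color"],cv2.COLOR_BGR2GRAY)
    m=np.zeros_like(g);s=np.s_[u[1]-win:u[1]+win,u[0]-win:u[0]+win];m[s]=(g[s]<thr)*255
    n,l,st,c=cv2.connectedComponentsWithStats(m);k=l[u[1],u[0]]
    return c[k].round(1),st[k,2:],cast(d,[c[k]],z)[0].round(1)
E
python3 - <<'E'
from h import *
a=r.get_image("top");print("mid pad",pad(a,(660,-248),26,18))
place((401,-200),8,45,MAT,1,.75,clear=190)
r.line_to([430,-330,300],300)
r.goto_joints(r.solve_ik((350,-480,300),quat(ROW,-1)))
snap("oil_mat")
E
```

```text
mid pad (array([320.9, 161.5]), array([ 21,  20, 348], dtype=int32), array([ 661.9, -247. ,   26. ]))
F placed [-0.4  0.1 -1.1]
released 0.7505387687168036
13.125
```

View pics/oil_mat.png

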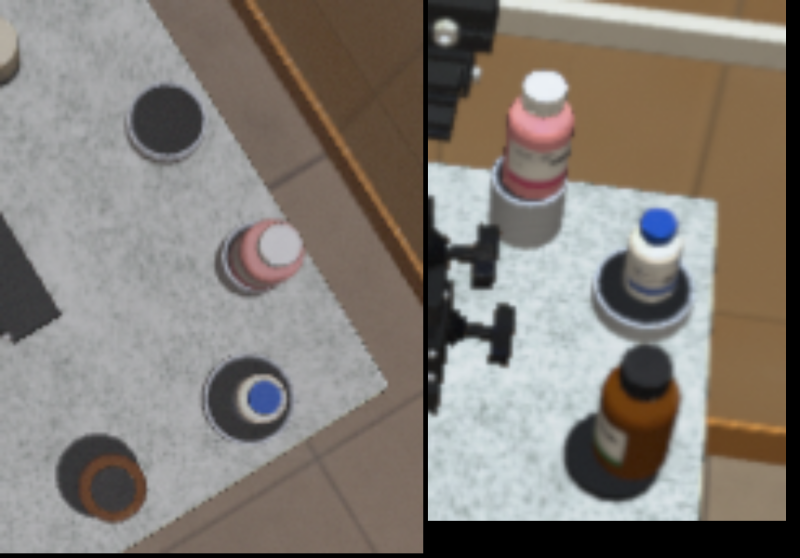

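The oil bottle stands upright on the mat, with its cap at (113,487) in the top crop. Next is the medium bottle, with its cap at (280,243).

Run:
```python
from h import *
a=r.get_image("top");k=1.075/3.5
P=lambda x,y:(270+x*k,125+y*k)
oc=cast(a,[P(113,487)],103)[0];print("oil cap cast",oc,"vs 401,-200")
mc=cast(a,[P(280,243)],135)[0];print("med cap",mc)
pick((mc[0]-1,mc[1]+1),48,40,ROW,-1,.7)
r.line_to([570,-360,300],250)
snap("med_up"); a=r.get_image("top");print("high pad",pad(a,(557,-302),48,16))
```

```text
oil cap cast [ 404.67525389 -200.00240927  103.        ] vs 401,-200
med cap [ 556.78509232 -307.71376538  135.        ]
F down [ 1.2 -0.2  0.1]
grip 0.42106370693342726 17.979653561842497
lift 0.4202667139026805 17.976442828539803 [-0.6  0.4 -0.5] 20.0833
high pad (array([352. , 205.2]), array([ 23,  25, 395], dtype=int32), array([ 555.2, -312.7,   48. ]))
```

View pics/med_up.png

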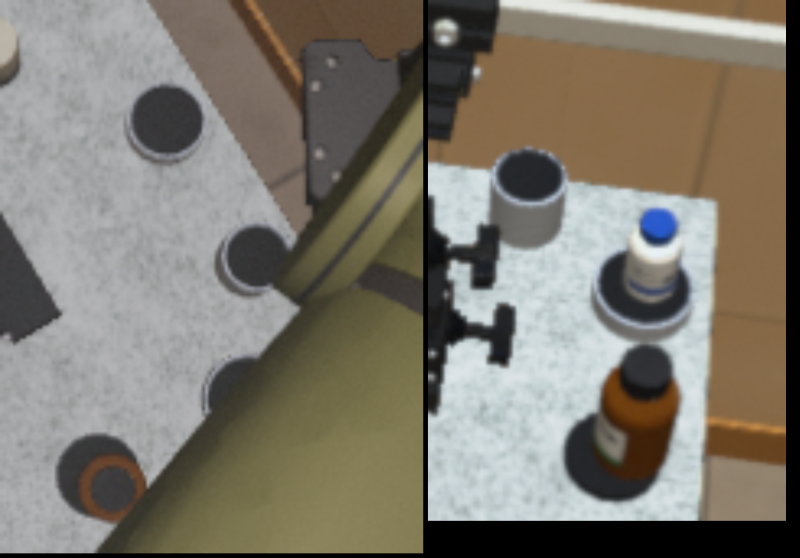

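The medium bottle is lifted and both the mid and high pads are free. The arm partly hides the high pad in the top view, so I'll measure it again after placing the medium bottle.

Run:
```python
from h import *
place((660.5,-246.5),26,40,MID,-1,.7)
r.line_to([600,-400,310],300)
r.goto_joints(r.solve_ik((350,-480,300),quat(ROW,-1)))
a=r.get_image("top");b=r.get_image("scene")
for d in(a,b):print("high pad",pad(d,(555,-302),48,20,85))
for d in(a,b):
  h=cv2.cvtColor(d["color"],cv2.COLOR_BGR2HSV);m=cv2.inRange(h,(100,120,60),(130,255,255))
  u=proj(d,[[460,-301,80]])[0].astype(int);w=np.zeros_like(m);s=np.s_[u[1]-14:u[1]+14,u[0]-14:u[0]+14];w[s]=m[s]
  M=cv2.moments(w,True);print("buf",cast(d,[(M["m10"]/M["m00"],M["m01"]/M["m00"])],80)[0].round(1))
snap("med_mid")
```

```text
F placed [-0.7  0.4 -1.7]
released 0.6993513446194973
25.8667
high pad (array([348.6, 203.4]), array([ 18,  18, 268], dtype=int32), array([ 559.5, -305. ,   48. ]))
high pad (array([320.9, 203.5]), array([ 19,  16, 234], dtype=int32), array([ 558. , -306.3,   48. ]))
buf [ 461.2 -301.8   80. ]
buf [ 459.6 -302.3   80. ]
```

View pics/med_mid.png

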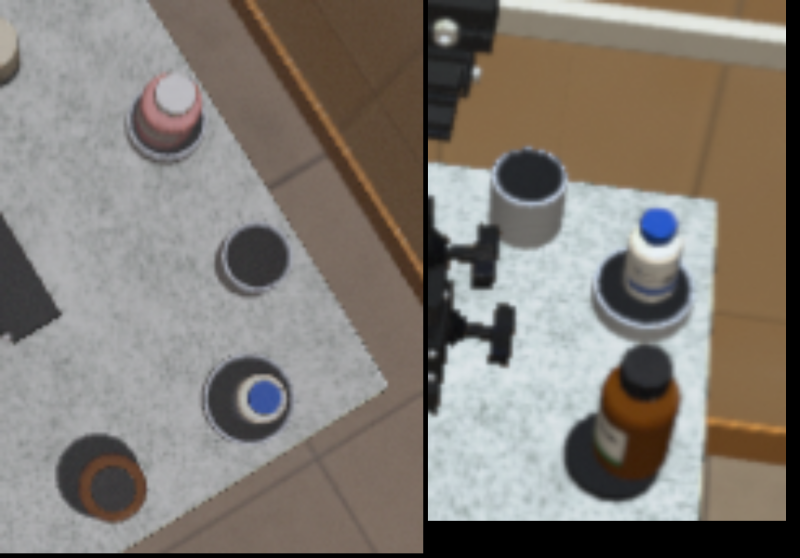

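The medium bottle stands on the mid stand (cap at (178,93) in the top crop). Next, the buffer bottle goes from low to high.

Run:
```python
from h import *
pick((460,-302),18,30,ROW,-1,.65,clear=190)
place((558.2,-305.5),48,30,ROW,-1,.55,clear=170)
r.line_to([540,-420,300],300)
r.goto_joints(r.solve_ik((350,-480,300),quat(ROW,-1)))
a=r.get_image("top");b=r.get_image("scene")
for d in(a,b):print("low pad",pad(d,(459,-300),18,20,85))
snap("buf")
```

```text
F down [-0.4 -0.5 -0.2]
grip 0.33109846071566357 17.91151012868795
lift 0.33264430765152236 17.890149019367527 [ 0.3  0.4 -1.3] 33.05
F placed [-0.  -0.4 -0.2]
released 0.5524185868325641
37.7083
low pad (array([346.2, 247.2]), array([ 25,  25, 499], dtype=int32), array([ 461.4, -300.4,   18. ]))
low pad (array([355.9, 237.4]), array([ 27,  22, 476], dtype=int32), array([ 459.7, -300.7,   18. ]))
```

View pics/buf.png

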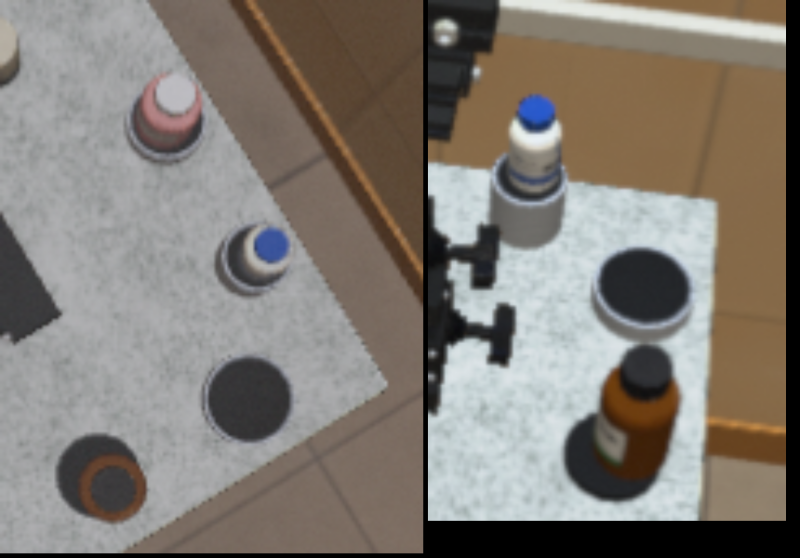

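The buffer bottle is upright on the high stand (cap at (271,244) in the top crop) and the low stand is empty. Now the oil bottle goes to the low stand.

Run:
```python
from h import *
pick((401,-200),8,45,MAT,1,.75,clear=190)
r.line_to([430,-330,250],250)
place((460.2,-300.6),18,45,ROW,-1,.7,clear=190)
r.line_to([440,-420,300],300)
r.goto_joints(r.solve_ik((350,-480,300),quat(ROW,-1)))
snap("fin")
a=r.get_image("top");b=r.get_image("scene")
h=[cv2.cvtColor(d["color"],cv2.COLOR_BGR2HSV) for d in(a,b)]
# cap centres (top faces at z=113) in both views against the pads
R=dict(oil=((460.5,-300.5),(0,0,0),(180,255,75)),med=((661,-246.5),(0,0,170),(180,50,255)),buf=((558.7,-305.6),(100,120,60),(130,255,255)))
for n,(xy,lo,hi) in R.items():
  for d,H in zip((a,b),h):
    u=proj(d,[[*xy,111]])[0].astype(int);m=cv2.inRange(H,lo,hi);w=np.zeros_like(m);s=np.s_[u[1]-9:u[1]+9,u[0]-9:u[0]+9];w[s]=m[s]
    M=cv2.moments(w,True)
    if M["m00"]:print(n,M["m00"],cast(d,[(M["m10"]/M["m00"],M["m01"]/M["m00"])],110)[0].round(1)[:2]-xy)
print(cast(a,[(268,139)],61))
```

```text
F down [-0.2  0.5 -0.2]
grip 0.4644990969316549 18.003691759658977
lift 0.46301528928126695 17.99713452870492 [ 0.6  0.4 -1.7] 44.9333
F placed [-0.   0.8 -1.4]
released 0.6977721732575927
50.8833
oil 176.0 [3.1 1.7]
oil 182.0 [-0.3  2.8]
med 126.0 [3.2 0.8]
buf 73.0 [0.5 0.7]
buf 94.0 [-1.1 -0.3]
[[ 709.04445177 -125.33354544   61.        ]]
```

View pics/fin.png

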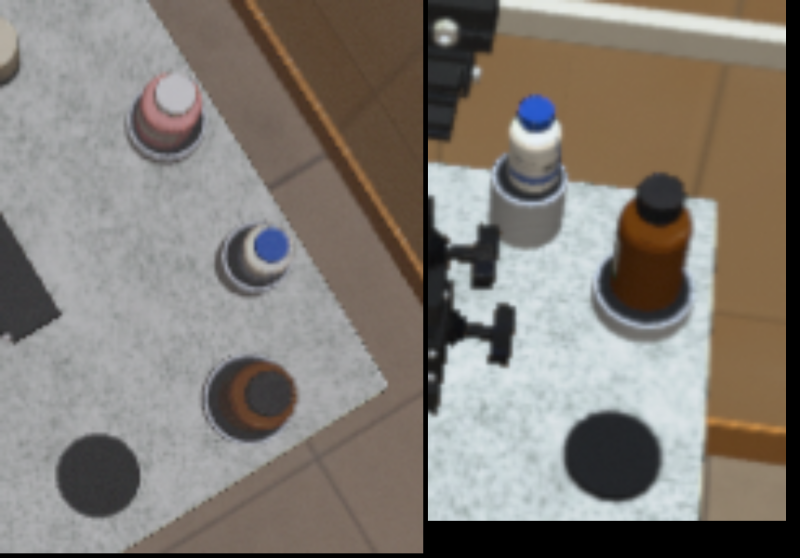

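All three bottles stand upright on their right stands, with caps measured within about 4 mm of the stand centres. The can has not moved and the arm is clear, so I'm handing in.

```bash
python3 -c "
from station import r
print(r.hand_in())"
```

```text
the job is handed in; nothing more can be done
None
```

The job is handed in after about 51 s of robot time: tallest bottle on the low stand, middle on mid, shortest on high, all upright with caps measured within about 4 mm of the stand centres; the can looked unmoved, I did not re-measure the timer, and no verdict came back.

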